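# Push a wheel bearing up its gutter and shut the keeper behind it

### The arm

A 6-joint arm with a two-finger parallel gripper is mounted at the origin on the work surface. World frame = base frame: x ahead of the robot, y to its left, z up, the work surface at z = 0. Lengths are in m, angles in rad, forces in N, time in s.
With the tool pointing down it reaches from about 0.275 to 0.75 m from the base axis. Payload 10.2 kg.
Tool frame: the origin (TCP) lies at the very end of the fingers, on their centre line; the grasp point (between the pads) lies env.hold_point_z behind it (env.hold_point_z is the distance from the TCP to the grasp point, in m); z points along the fingers, y is the direction in which the jaws open and shut (so a half turn about z gives the same grasp; the last joint's range is limited). The gripper opens to 85 mm and grips with 20 to 120 N. Pads are 22 mm wide; open, the fingers measure 114 mm over their backs; the gripper's body (76 mm by 85 mm) begins 54 mm behind the grasp point. The pads swing forward as they close: fully open they stand 13 mm farther back than shut.
Start: joints at [1.102, 0.313, 1.498, -0, 1.331, -0.223], TCP at [0.128, 0.509, 0.231] pointing down, gripper open.
Joint ranges: [-2.94, 2.94], [-0.97, 2.17], [0.19, 2.56], [-1.23, 4.37], [0.02, 3.11], [-2.88, 2.88]. Speed limits (rad/s): [2.39, 2.39, 3.01, 3.14, 3.14, 3.14].

### API

Orientations are given as a 3x3 rotation matrix whose columns are the frame's x, y, z axes.
In Python, from bench import env, cams gives the robot as it stands.
- The arm moves only by the shell command python3 -m creep 'ROWS' [FORCE]. ROWS is JSON, a list of rows, each a list of 7 numbers: the shift along the tool's x, y, z in cm, then the turn, a rotation vector about the tool's x, y, z in rad, then the closure, from 0 (fully open) to 1 (shut). A call has 1 to 20 rows; each row is the pose to reach, as a shift and turn from the pose commanded when the call began, along the tool's axes at that moment; what a row does not reach only later rows make up. A row lasts 1/8 s, in which the tool goes at most 62.5 mm and 10.7 degrees, less where a joint would pass 70% of its speed; a pose out of reach is approached as far as the arm can. A call with a gripper value outside its range is refused whole. The fingers move at their own pace and stop on an object; FORCE is the grip in N (left out, the last holds). Time passes only in rows, so rows that repeat a pose let the fingers close. It gives the time, the measured TCP pose, the force and the opening at its end, in the units of the state.
- env.read_state(): the state, without advancing time (a new reading comes with each control period).
- cams.capture(name): name is "side" or "top"; returns a dict with "img" (480x640x3 uint8, red, green, blue), "z_map" (480x640 float32, m along the optical axis (not along the pixel's ray), 0 where there is no reading), "mtx" (3x3 intrinsics, pixels), "k1" (the pictures are not rectified: a ray, as slopes to the right and down, at radius r is drawn at 1 + k1 r^2 times it, then the intrinsics apply), "pose" (4x4, takes a point from camera to world coordinates). Camera axes: x right, y down, z forward; pixel columns grow to the right and rows downward; lengths in m; the calibration is good to about 2 mm. A picture is of the moment at which its call begins.
- env.job_done(): hands the job in, once; it reports no verdict.
The state is a dict: "time": time; "joint_positions": joint angles; "dq": joint speeds; "effort": joint torques, N m; "tcp_pos": TCP position; "tcp_rot": TCP orientation; "wrist_force": force on the tool from outside, world axes, zero at the start; "ft_torque": the same for the moment, N m; "gripper_width": finger opening in m.
Only numpy, scipy, OpenCV 4.12 (cv2) and the standard library are available. Lean on these libraries where they do the work, as an engineer would, in place of code of your own. Each camera call takes 0.05 s, during which the arm holds its last target. There are 200 camera calls.

### The job

With the fingertips, push the big wheel bearing that stands on edge in the sloped gutter gently and steadily uphill, over the yellow ridge, until it sits between the ridge and the blue end stop and cannot roll back; roll or slide it along, never grip it, lift it or flick it. Then push the red keeper's peg round until the keeper lies fully shut across the gutter behind the bearing. Leave the other things on the bench where they are.

Things in the scene. Friction and masses are not known exactly. Their poses are not given: they have to be found in the camera images.
- bearing: the sealed wheel bearing to be pushed: a dark steel disc 72 mm in diameter and 22 mm wide with black seals, 0.25 to 0.5 kg, oiled and slippery, standing on edge like a wheel in the gutter. Origin at its centre; its y axis is its rolling axis (the body turns about it as it rolls). It starts leaning on the 12 mm high lip at the gutter's low end, centre at -98 mm along the gutter's x.
- gutter: fixed sloped aluminium channel, 290 mm long, 36 mm wide outside, 26 mm inside, walls 14 mm high above its floor. Its frame is tilted with it: origin on the channel floor at mid-length and mid-width, 56 mm above the bench; x along the floor uphill (slope 8 degrees), y to the left across it, z square to the floor. The lip's uphill face is at x = -125 mm; the space behind the lip is free.
- ridge (a point): top of the round yellow ridge across the channel floor, 66 mm along the gutter's x, 3 mm proud of the floor. Once the bearing's centre is past it, the bearing rolls down by itself into its place between ridge and end stop, with 1 to 2 mm play
- end_stop (a point): middle of the lower edge of the blue end stop's downhill face, 122 mm along the gutter's x; the stop rises 48 mm above the channel floor
- seat (a point): where the bearing's centre is when it sits between ridge and end stop: 84.5 mm along the gutter's x, 36 mm above the channel floor
- keeper (a joint): angle of the red keeper bar (10 x 10 mm), rad, turning parallel to the channel floor, counter-clockwise from above as it grows. Starts at 0 to 0.6. 0: wide open, slanting away from the gutter; 0.63: straight downhill beside the gutter; 2.2 (hard stop): fully shut, square across the gutter behind the bearing. Stiff hinge, about 1 N at the peg; stays where it is left.
- keeper_pivot (a point): on the keeper's pivot axis, 39 mm along the gutter's x and 50 mm to its left, 45 mm above the level of the channel floor (the pivot itself ends 32 mm above that level)
- keeper_peg (a point): on the axis of the red upright peg at the keeper's end, 70 mm from the pivot. The peg is 14 mm in diameter and stands square to the channel floor from 28 mm (top of the bar) to 60 mm above the level of the floor; this point is 45 mm above it
- spray_can: bystander: blue spray can 58 mm in diameter, 150 mm tall, beyond the gutter's high end; origin under its centre
- spare: bystander: smaller spare bearing lying flat, 60 mm in diameter, 18 mm thick; origin under its centre
- socket: bystander: steel wrench socket standing up, 32 mm in diameter, 50 mm tall; origin under its centre
- driver: bystander: orange-handled screwdriver lying on the bench, beside the gutter on the keeper's side
Mind the look-alikes: they are no part of the job. What is shaped like the bearing but purple is not meant.

How it is judged:
By the outcome, as a careful person would: the job done as asked, in the order asked, and still so for the second after the job is handed in, with the robot touching nothing.
It also fails if it takes over 59 s, if anything falls off the work surface, if the arm or the gripper's body presses on something with over 40 N, if the wrist force passes 120 N, or if a joint passes its speed limit or range.

## Working session

There is one attempt and no reset: what is moved stays moved. The work goes in short steps, Python scripts to look and compute and a shell command to move; the robot and the scene stay as the last step left them, time stands still between calls to the robot, and variables do not carry over. Pictures are saved under pics/ and viewed, about 8 in all and at most 12, crops included, and the job is handed in when it is done.

```bash
ls; mkdir -p pics; python3 - <<'E'
from bench import env,cams
import cv2,numpy as np,pickle
d={}
for n in("top","side"):
    c=cams.capture(n);d[n]=c
    cv2.imwrite(f"pics/{n}0.png",c["img"][:,:,::-1]);print(n,c["mtx"].tolist(),c["k1"],c["pose"].round(3).tolist())
pickle.dump(d,open("c0.pkl","wb"))
s=env.read_state();print(s,env.hold_point_z)
E
```

```text
pics
top [[471.8057010788651, 0.0, 319.17204325912843], [0.0, 471.8057010788651, 242.76095577900412], [0.0, 0.0, 1.0]] 0.002656153261277863 [[-0.006, -0.995, 0.102, 0.491], [-1.0, 0.006, 0.002, -0.004], [-0.002, -0.102, -0.995, 0.886], [0.0, 0.0, 0.0, 1.0]]
side [[542.937639182313, 0.0, 311.4505223518571], [0.0, 542.937639182313, 244.65775008119292], [0.0, 0.0, 1.0]] -0.033116250981328456 [[0.968, -0.123, 0.221, 0.378], [-0.253, -0.497, 0.83, -0.84], [0.008, -0.859, -0.512, 0.601], [0.0, 0.0, 0.0, 1.0]]
{'time': 0.1, 'joint_positions': array([ 1.10161942e+00,  3.13405791e-01,  1.49840711e+00,  2.56332330e-05,
        1.33100142e+00, -2.23372092e-01]), 'dq': array([ 0.00114907, -0.00199801, -0.00179201, -0.00024795, -0.00046174,
        0.0003245 ]), 'effort': array([ 2.84124013e-03, -4.12895644e+01, -2.60138333e+01, -2.32222374e-04,
        3.09732692e-03,  1.00333565e-05]), 'tcp_pos': array([0.12762921, 0.50899677, 0.23076898]), 'tcp_rot': array([[-9.69940228e-01,  2.43342604e-01, -5.74589945e-04],
       [ 2.43343104e-01,  9.69939674e-01, -1.07839863e-03],
       [ 2.94897252e-04, -1.18580472e-03, -9.99999253e-01]]), 'wrist_force': array([ 0.3418246 ,  0.09154172, -0.0575978 ]), 'ft_torque': array([ 0.01411255,  0.02960883, -0.05095288]), 'gripper_width': 0.0853471006713957} 0.0187
```

View pics/top0.png

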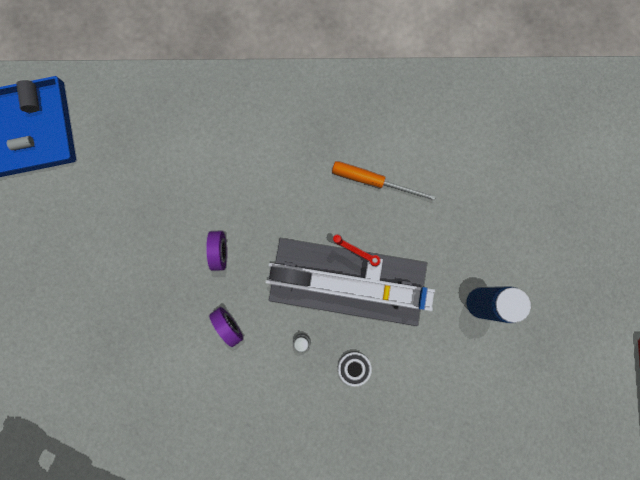

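View pics/side0.png

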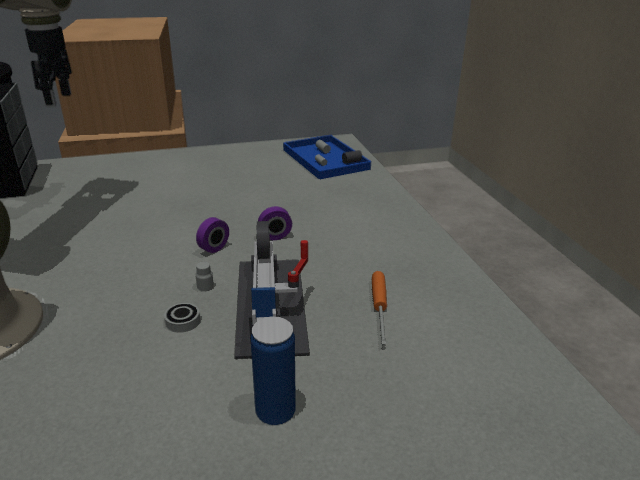

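```bash
cat > h.py <<'E'
import numpy as np,cv2
def ray(c,u,v):
    p=cv2.undistortPoints(np.array([[[u,v]]],float),c["mtx"],np.array([c["k1"],0,0,0,0.]))[0,0]
    return np.array([p[0],p[1],1.])
def p3(c,u,v,z=None):
    r=ray(c,u,v); return c["pose"][:3,:3]@(r*z)+c["pose"][:3,3]
def plane(c,u,v,h):
    r=c["pose"][:3,:3]@ray(c,u,v);o=c["pose"][:3,3];return o+r*(h-o[2])/r[2]
def cloud(c,m):
    ys,xs=np.nonzero(m&(c["z_map"]>0))
    p=cv2.undistortPoints(np.stack([xs,ys],1)[:,None].astype(float),c["mtx"],np.array([c["k1"],0,0,0,0.]))[:,0]
    P=np.c_[p,np.ones(len(p))]*c["z_map"][ys,xs][:,None]
    return P@c["pose"][:3,:3].T+c["pose"][:3,3],xs,ys
def hsv(c): return cv2.cvtColor(c["img"],cv2.COLOR_RGB2HSV)
E
python3 - <<'E'
from h import *
import pickle
c=pickle.load(open("c0.pkl","rb"))["top"];H=hsv(c).astype(int)
roi=np.zeros((480,640),bool);roi[230:330,260:440]=1
S=H[...,1]>130;V=H[...,2]>60
for n,m in dict(yellow=(abs(H[...,0]-25)<8),blue=abs(H[...,0]-110)<12,red=(H[...,0]<8)|(H[...,0]>172)).items():
    P,x,y=cloud(c,m&S&V&roi);print(n,len(P),P.mean(0).round(4),x.mean(),y.mean(),x.min(),x.max(),y.min(),y.max(),P.min(0).round(3),P.max(0).round(3))
    if n=='red':
        for nm,sel in(('peg',x<345),('piv',x>368)):
            q=P[sel];t=q[q[:,2]>q[:,2].max()-.008];print(nm,t.mean(0).round(4),len(t),x[sel].mean(),y[sel].mean())
P,x,y=cloud(c,roi&(np.indices((480,640))[1]<330)); s=P[:,2]>.085;print('bearing',s.sum(),P[s].mean(0).round(4),P[s].min(0).round(4),P[s].max(0).round(4))
# wall tops: bright unsaturated, above .05
P,x,y=cloud(c,roi&(H[...,1]<60)&(H[...,2]>140));print(len(P));
s=(x<420);A=np.c_[P[s,1],np.ones(s.sum())];print(np.linalg.lstsq(A,P[s,0],rcond=None)[0])
cv2.imwrite("pics/crop0.png",cv2.resize(c["img"][225:335,255:445,::-1],None,fx=4,fy=4,interpolation=cv2.INTER_CUBIC))
E
```

```text
yellow 76 [ 0.4878 -0.1177  0.0678] 385.94736842105266 292.4342105263158 383 389 285 299 [ 0.476 -0.123  0.063] [ 0.501 -0.113  0.071]
blue 105 [ 0.4791 -0.1694  0.1197] 422.55238095238093 297.7238095238095 419 426 287 308 [ 0.462 -0.175  0.105] [ 0.496 -0.164  0.124]
red 336 [ 0.56   -0.0653  0.0862] 355.69642857142856 249.89583333333334 333 379 235 265 [ 0.534 -0.104 -0.003] [ 0.592 -0.026  0.114]
peg [ 0.5773 -0.033   0.1116] 52 338.6521739130435 240.19565217391303
piv [ 0.5427 -0.0962  0.0903] 68 373.7875 259.625
bearing 581 [0.5165 0.0452 0.1067] [0.501  0.0108 0.0852] [0.5334 0.082  0.1178]
3655
[-0.06736439  0.49742283]
```

View pics/crop0.png

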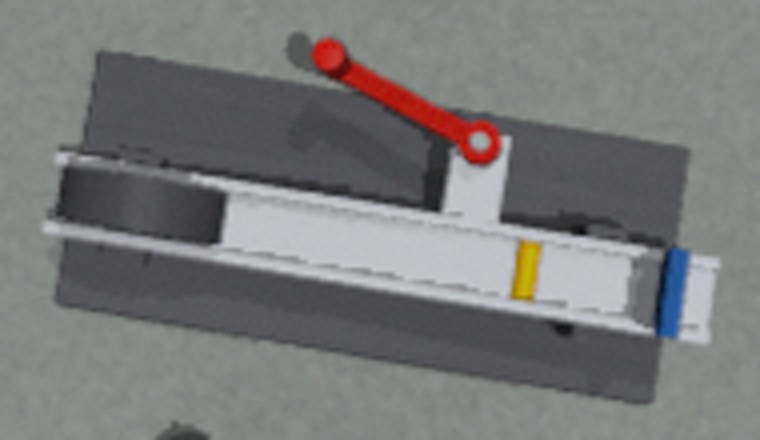

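The target is the dark steel disc standing in the gutter, at top-image pixel (290,276). The two purple standing discs at (217,250) and (226,327) are look-alikes. The one at (355,369) is the spare, lying flat. The crop confirms this: bearing at the low left end, ridge at (386,292), blue stop at (422,298), red peg at (338,240) and pivot at (374,260).

```bash
cat > g.py <<'E'
import numpy as np
from scipy.spatial.transform import Rotation as R
u=np.array([-.174,-.985,0]);u/=np.linalg.norm(u);a=np.radians(8)
X=u*np.cos(a)+np.array([0,0,np.sin(a)]);Y=np.cross([0,0,1],u);Z=np.cross(X,Y);G=np.c_[X,Y,Z]
ridge=np.array([.4878,-.1177,.0682]);O=ridge-G@[.066,0,.003]
def loc(p): return (G.T@(np.asarray(p)-O)*1000).round(1)
T=np.c_[-X,Y,-Z]
def go(s,l,T=T):
    p=O+G@np.array(l)/1000;r=s["tcp_rot"]
    print("world",p.round(3),"shift cm",(r.T@(p-s["tcp_pos"])*100).round(2),"rotvec",R.from_matrix(r.T@T).as_rotvec().round(3))
E
python3 - <<'E'
from g import *;from bench import env
s=env.read_state();print(O,loc(s["tcp_pos"]))
for q in([.5427,-.0962,.0903],[.5773,-.033,.1116],[.5165,.0452,.1067],[.4791,-.1694,.1197]):print(loc(q))
go(s,[-170,0,120])
E
```

```text
[ 0.49909676 -0.05374995  0.05604377] [-460.5 -463.7  241.2]
[38.7 50.3 29.2]
[-26.   73.4  59.8]
[-92.4  -0.1  64.1]
[125.1   0.4  46.7]
world [0.531 0.128 0.151] shift cm [-48.41 -27.08   7.97] rotvec [ 0.104 -0.112  1.497]
```

```bash
python3 -m creep '[[-3,-2,0,0,0,0.1,0.3],[-7,-4,0.5,0,0,0.2,1],[-11,-6,1,0.01,-0.01,0.3,1],[-15,-8.4,2,0.02,-0.02,0.45,1],[-19,-10.6,2.5,0.03,-0.03,0.6,1],[-23,-12.9,3,0.04,-0.04,0.75,1],[-27,-15.1,4,0.05,-0.05,0.9,1],[-31,-17.3,5,0.06,-0.06,1.05,1],[-35,-19.6,5.5,0.07,-0.07,1.2,1],[-39,-21.8,6,0.08,-0.08,1.3,1],[-43,-24,6.5,0.09,-0.1,1.4,1],[-46,-25.8,7,0.1,-0.11,1.46,1],[-48.4,-27.1,8,0.104,-0.112,1.497,1],[-48.4,-27.1,8,0.104,-0.112,1.497,1],[-48.4,-27.1,8,0.104,-0.112,1.497,1]]' 60; python3 - <<'E'
from g import *;from bench import env
s=env.read_state();print(loc(s["tcp_pos"]),s["wrist_force"],s["gripper_width"]);go(s,[-165,0,24])
E
```

```text
time: 1.98
tcp_pos: [0.5308, 0.1291, 0.1513]
tcp_rot: [[0.171, 0.985, -0.024], [0.975, -0.173, -0.136], [-0.138, -0.0, -0.99]]
wrist_force: [-0.2, 0.3, 0.3]
gripper_width: 0.0002
[-170.5   -0.6  120.2] [-0.21319644  0.2576486   0.28441617] 0.00019573671757686754
world [0.528 0.11  0.057] shift cm [-0.56  0.06  9.62] rotvec [-0.    -0.001  0.001]
```

```bash
python3 -m creep '[[0,0,2,0,0,0,1],[0,0,4,0,0,0,1],[0,0,6,0,0,0,1],[0,0,8,0,0,0,1],[-0.5,0,9.6,0,0,0,1],[-0.5,0,9.6,0,0,0,1]]'; python3 - <<'E'
from g import *;from bench import env,cams;import cv2
s=env.read_state();print(loc(s["tcp_pos"]),s["wrist_force"]);go(s,[-145,0,24])
c=cams.capture("side");i=c["img"][190:350,190:350,::-1];cv2.imwrite("pics/s1.png",cv2.resize(i,None,fx=3.7,fy=3.7,interpolation=cv2.INTER_CUBIC))
E
```

```text
time: 2.72
tcp_pos: [0.5272, 0.1112, 0.0566]
tcp_rot: [[0.171, 0.985, -0.025], [0.975, -0.173, -0.136], [-0.139, -0.001, -0.99]]
wrist_force: [-0.2, -0.4, 0.2]
gripper_width: 0.0001
[-165.6   -1.    23.8] [-0.15144625 -0.35607912  0.15269331]
world [0.525 0.091 0.06 ] shift cm [-2.06  0.1  -0.02] rotvec [-0.001 -0.     0.001]
```

View pics/s1.png

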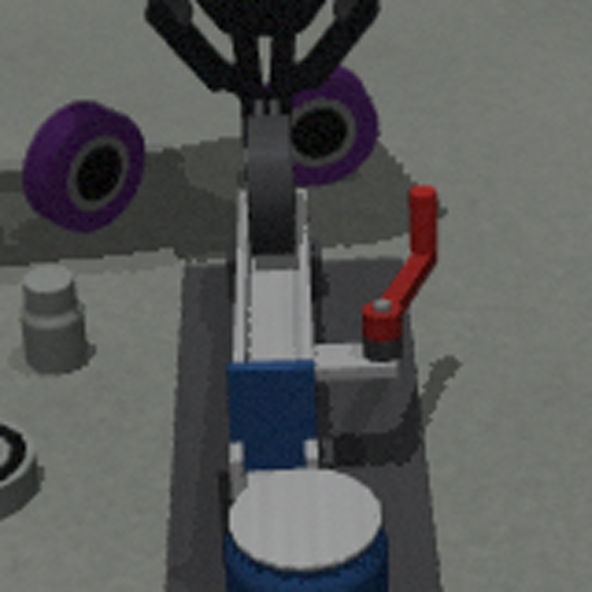

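The closed fingers are centred behind the bearing (crop 268,100), so I'm starting the slow push.

```bash
python3 -m creep '[[-0.4,0.1,0,0,0,0,1],[-0.8,0.1,0,0,0,0,1],[-1.2,0.1,0,0,0,0,1],[-1.5,0.1,0,0,0,0,1],[-1.8,0.1,0,0,0,0,1],[-2.0,0.1,0,0,0,0,1],[-2.2,0.1,0,0,0,0,1],[-2.5,0.1,0,0,0,0,1],[-2.8,0.1,0,0,0,0,1],[-3.1,0.1,0,0,0,0,1],[-3.4,0.1,0,0,0,0,1],[-3.7,0.1,0,0,0,0,1],[-4,0.1,0,0,0,0,1],[-4.3,0.1,0,0,0,0,1],[-4.6,0.1,0,0,0,0,1]]'; python3 - <<'E'
from g import *;from bench import env
s=env.read_state();print(loc(s["tcp_pos"]),G.T@s["wrist_force"]);go(s,[30,0,24])
E
```

```text
time: 4.65
tcp_pos: [0.5212, 0.0654, 0.0633]
tcp_rot: [[0.172, 0.985, -0.024], [0.975, -0.174, -0.136], [-0.139, 0.0, -0.99]]
wrist_force: [-0.7, 1.1, 0.3]
gripper_width: 0.0002
[-119.     1.    24.1] [-0.8996323  -0.88486364  0.46091646]
world [ 0.495 -0.08   0.084] shift cm [-14.9   -0.11  -0.  ] rotvec [ 0.    -0.001  0.   ]
```

```bash
python3 -m creep '[[-0.3,-0.1,0,0,0,0,1],[-0.6,-0.1,0,0,0,0,1],[-0.9,-0.1,0,0,0,0,1],[-1.2,-0.1,0,0,0,0,1],[-1.5,-0.1,0,0,0,0,1],[-1.8,-0.1,0,0,0,0,1],[-2.1,-0.1,0,0,0,0,1],[-2.4,-0.1,0,0,0,0,1],[-2.7,-0.1,0,0,0,0,1],[-3,-0.1,0,0,0,0,1],[-3.3,-0.1,0,0,0,0,1],[-3.6,-0.1,0,0,0,0,1],[-3.9,-0.1,0,0,0,0,1],[-4.2,-0.1,0,0,0,0,1],[-4.5,-0.1,0,0,0,0,1],[-4.8,-0.1,0,0,0,0,1],[-5.1,-0.1,0,0,0,0,1],[-5.4,-0.1,0,0,0,0,1],[-5.7,-0.1,0,0,0,0,1],[-6,-0.1,0,0,0,0,1]]'; python3 - <<'E'
from g import *;from bench import env
s=env.read_state();print(loc(s["tcp_pos"]),G.T@s["wrist_force"]);go(s,[30,0,24])
E
```

```text
time: 7.15
tcp_pos: [0.5098, 0.007, 0.0716]
tcp_rot: [[0.172, 0.985, -0.024], [0.975, -0.174, -0.136], [-0.138, 0.0, -0.99]]
wrist_force: [1.4, 0.9, 0.8]
gripper_width: -0.0001
[-59.   0.  24.] [-1.02289945  1.17639429  0.99410494]
world [ 0.495 -0.08   0.084] shift cm [-8.9  -0.   -0.01] rotvec [ 0.    -0.001  0.   ]
```

```bash
python3 -m creep '[[-0.3,0,0,0,0,0,1],[-0.6,0,0,0,0,0,1],[-0.9,0,0,0,0,0,1],[-1.2,0,0,0,0,0,1],[-1.5,0,0,0,0,0,1],[-1.8,0,0,0,0,0,1],[-2.1,0,0,0,0,0,1],[-2.4,0,0,0,0,0,1],[-2.7,0,0,0,0,0,1],[-3,0,0,0,0,0,1],[-3.3,0,0,0,0,0,1],[-3.6,0,0,0,0,0,1],[-3.9,0,0,0,0,0,1],[-4.2,0,0,0,0,0,1],[-4.5,0,0,0,0,0,1],[-4.8,0,0,0,0,0,1]]'; python3 - <<'E'
from g import *;from bench import env,cams;import cv2
s=env.read_state();print(loc(s["tcp_pos"]),G.T@s["wrist_force"]);go(s,[30,0,24])
c=cams.capture("side");i=c["img"][190:350,190:350,::-1];cv2.imwrite("pics/s2.png",cv2.resize(i,None,fx=3.7,fy=3.7,interpolation=cv2.INTER_CUBIC))
E
```

```text
time: 9.15
tcp_pos: [0.5016, -0.0398, 0.0783]
tcp_rot: [[0.172, 0.985, -0.024], [0.975, -0.174, -0.136], [-0.138, 0.0, -0.99]]
wrist_force: [0.1, 1.5, 0.2]
gripper_width: 0.0
[-11.   0.  24.] [-1.48572594 -0.16467798  0.39386913]
world [ 0.495 -0.08   0.084] shift cm [-4.1 -0.  -0. ] rotvec [ 0.    -0.001  0.   ]
```

View pics/s2.png

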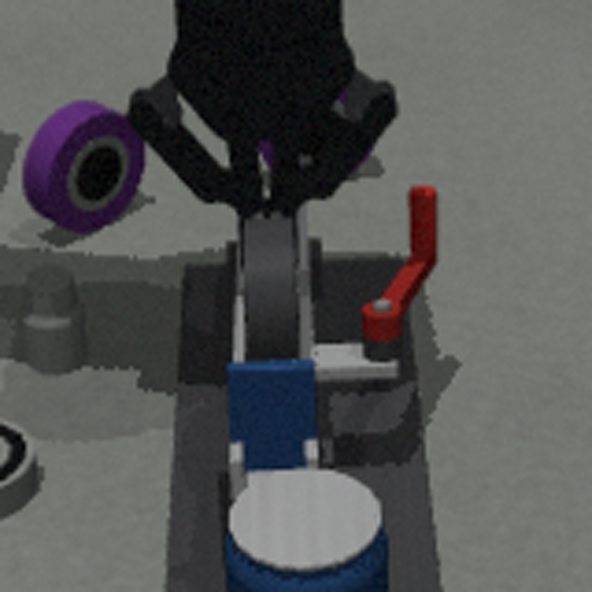

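```bash
python3 -m creep '[[-0.2,0,0,0,0,0,1],[-0.4,0,0,0,0,0,1],[-0.6,0,0,0,0,0,1],[-0.8,0,0,0,0,0,1],[-1,0,0,0,0,0,1],[-1.2,0,0,0,0,0,1],[-1.4,0,0,0,0,0,1],[-1.55,0,0,0,0,0,1],[-1.7,0,0,0,0,0,1],[-1.85,0,0,0,0,0,1],[-2,0,0,0,0,0,1],[-2.15,0,0,0,0,0,1]]'; python3 - <<'E'
from g import *;from bench import env
s=env.read_state();print(loc(s["tcp_pos"]),G.T@s["wrist_force"])
E
```

```text
time: 10.7
tcp_pos: [0.4979, -0.0608, 0.0812]
tcp_rot: [[0.172, 0.985, -0.024], [0.975, -0.174, -0.137], [-0.139, 0.0, -0.99]]
wrist_force: [0.7, 2.1, 0.4]
gripper_width: -0.0002
[10.6  0.  23.9] [-2.11207854  0.36687886  0.66581453]
```

```bash
python3 -m creep '[[-0.15,0,0,0,0,0,1],[-0.3,0,0,0,0,0,1],[-0.45,0,0,0,0,0,1],[-0.6,0,0,0,0,0,1],[-0.75,0,0,0,0,0,1],[-0.9,0,0,0,0,0,1],[-1.05,0,0,0,0,0,1],[-1.2,0,0,0,0,0,1]]'; python3 - <<'E'
from g import *;from bench import env
s=env.read_state();print(loc(s["tcp_pos"]),G.T@s["wrist_force"])
E
```

```text
time: 11.7
tcp_pos: [0.4958, -0.0724, 0.0829]
tcp_rot: [[0.172, 0.985, -0.024], [0.975, -0.174, -0.137], [-0.139, 0.0, -0.99]]
wrist_force: [-0.1, -0.0, 0.9]
gripper_width: 0.0
[22.5  0.  23.9] [ 0.18657492 -0.09232893  0.92289084]
```

```bash
python3 -m creep '[[0.5,0,0,0,0,0,1],[1.2,0,0,0,0,0,1],[2.5,0,0,0,0,0,1],[4,0,-1.5,0,0,0,1],[4.5,0,-4,0,0,0,1],[5,2,-6.5,0,0,0,1],[5,5,-7,0,0,0,1],[5,8.5,-7,0,0,0,1],[4.7,12,-7,0,0,0,1],[4.7,12,-7,0,0,0,1]]'; python3 - <<'E'
from g import *;from h import *;from bench import env,cams;import cv2
s=env.read_state();print(loc(s["tcp_pos"]),G.T@s["wrist_force"])
for n in("side","top"):
    c=cams.capture(n);sl=(slice(190,350),slice(190,350)) if n=="side" else (slice(200,360),slice(270,450))
    cv2.imwrite(f"pics/{n}3.png",cv2.resize(c["img"][sl][:,:,::-1],None,fx=3.7,fy=3.7,interpolation=cv2.INTER_CUBIC))
    m=np.zeros((480,640),bool);m[sl]=1;P,x,y=cloud(c,m);L=(P-O)@G*1000
    q=L[(L[:,2]>55)&(L[:,2]<76)&(abs(L[:,1])<9)&(L[:,0]>-130)&(L[:,0]<114)];print(n,"bearing",len(q),q.mean(0),q.min(0),q.max(0))
    q=L[(L[:,2]>50)&(L[:,2]<63)&(abs(L[:,1]-73)<9)&(abs(L[:,0]+26)<12)];print("peg",len(q),q.mean(0) if len(q) else 0)
E
```

```text
time: 12.95
tcp_pos: [0.6251, -0.0371, 0.146]
tcp_rot: [[0.172, 0.985, -0.023], [0.975, -0.173, -0.136], [-0.138, 0.001, -0.99]]
wrist_force: [0.5, 0.7, -0.1]
gripper_width: -0.0002
[-25.5 121.1  94.4] [-0.78876072  0.39146365 -0.01531703]
side bearing 136 [-82.05150273  -0.47075777  65.85841024] [-95.67148894  -8.99977494  55.00350295] [-73.80619776   8.29781936  75.99043231]
peg 55 [-23.75304692  74.68808796  56.93564545]<stdin>:7: RuntimeWarning: Mean of empty slice.
  ret = um.true_divide(
Traceback (most recent call last):
ValueError: zero-size array to reduction operation minimum which has no identity
```

View pics/side3.png

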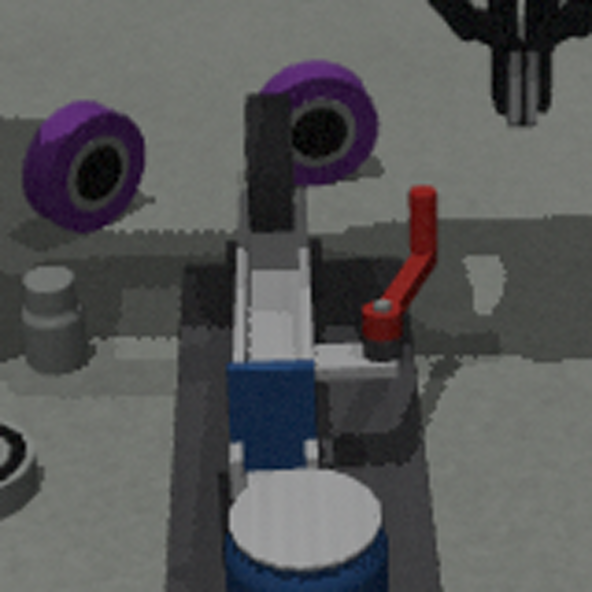

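View pics/top3.png

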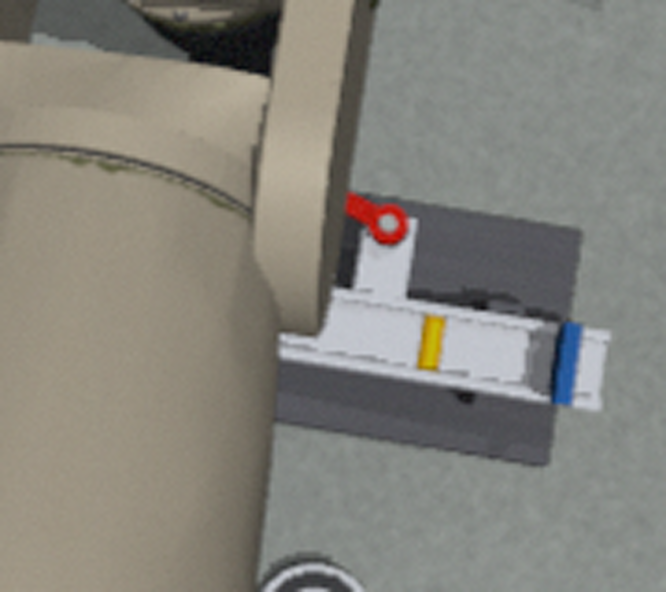

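The bearing rolled back to the lip because I stopped just short of the crest. There is plenty of time left, so I'll repeat the push, go further, and look before I retreat.

```bash
python3 -m creep '[[2,0,-1,0,0,0,1],[5,0,-1.5,0,0,0,1],[9,-2,-1.5,0,0,0,1],[12,-6,-1.5,0,0,0,1],[14,-10,-1,0,0,0,1],[14.4,-12,0,0,0,0,1],[14.4,-12.1,2,0,0,0,1],[14.4,-12.1,5,0,0,0,1],[14.1,-12.1,7,0,0,0,1],[13.8,-12.1,7,0,0,0,1],[13.5,-12.1,7,0,0,0,1]]'; python3 - <<'E'
from g import *;from bench import env
s=env.read_state();print(loc(s["tcp_pos"]),G.T@s["wrist_force"]);go(s,[-145,0,24])
E
```

```text
time: 14.42
tcp_pos: [0.5266, 0.106, 0.059]
tcp_rot: [[0.172, 0.985, -0.022], [0.975, -0.173, -0.136], [-0.138, 0.002, -0.99]]
wrist_force: [0.5, -0.1, 0.3]
gripper_width: 0.0
[-160.1   -0.7   25.5] [0.00251697 0.52987997 0.29149592]
world [0.525 0.091 0.06 ] shift cm [-1.51  0.07  0.15] rotvec [ 0.002 -0.001  0.001]
```

```bash
python3 -m creep '[[-0.3,0.1,0.1,0,0,0,1],[-0.6,0.1,0.1,0,0,0,1],[-0.9,0.1,0.1,0,0,0,1],[-1.1,0.1,0.1,0,0,0,1],[-1.3,0.1,0.1,0,0,0,1],[-1.5,0.1,0.1,0,0,0,1],[-1.7,0.1,0.1,0,0,0,1],[-2,0.1,0.1,0,0,0,1],[-2.3,0.1,0.1,0,0,0,1],[-2.6,0.1,0.1,0,0,0,1],[-3,0.1,0.1,0,0,0,1],[-3.4,0.1,0.1,0,0,0,1],[-3.8,0.1,0.1,0,0,0,1],[-4.2,0.1,0.1,0,0,0,1],[-4.6,0.1,0.1,0,0,0,1],[-5,0.1,0.1,0,0,0,1],[-5.4,0.1,0.1,0,0,0,1],[-5.8,0.1,0.1,0,0,0,1],[-6.2,0.1,0.1,0,0,0,1],[-6.6,0.1,0.1,0,0,0,1]]'; python3 -m creep '[[-0.4,0,0,0,0,0,1],[-0.8,0,0,0,0,0,1],[-1.2,0,0,0,0,0,1],[-1.6,0,0,0,0,0,1],[-2,0,0,0,0,0,1],[-2.4,0,0,0,0,0,1],[-2.8,0,0,0,0,0,1],[-3.2,0,0,0,0,0,1],[-3.6,0,0,0,0,0,1],[-4,0,0,0,0,0,1],[-4.4,0,0,0,0,0,1],[-4.8,0,0,0,0,0,1],[-5.2,0,0,0,0,0,1],[-5.6,0,0,0,0,0,1],[-6,0,0,0,0,0,1],[-6.4,0,0,0,0,0,1],[-6.8,0,0,0,0,0,1],[-7.2,0,0,0,0,0,1],[-7.5,0,0,0,0,0,1],[-7.8,0,0,0,0,0,1]]'; python3 - <<'E'
from g import *;from bench import env
s=env.read_state();print(loc(s["tcp_pos"]),G.T@s["wrist_force"]);go(s,[30,0,24])
E
```

```text
time: 16.92
tcp_pos: [0.5157, 0.0405, 0.0659]
tcp_rot: [[0.172, 0.985, -0.024], [0.975, -0.174, -0.136], [-0.139, 0.0, -0.99]]
wrist_force: [-0.1, 1.0, -0.3]
gripper_width: -0.0001
time: 19.42
tcp_pos: [0.5023, -0.0355, 0.0767]
tcp_rot: [[0.172, 0.985, -0.024], [0.975, -0.174, -0.136], [-0.138, 0.0, -0.99]]
wrist_force: [0.3, 0.6, 0.3]
gripper_width: -0.0004
[-15.5   0.   23. ] [-0.6150388   0.2335098   0.34021171]
world [ 0.495 -0.08   0.084] shift cm [-4.55 -0.   -0.1 ] rotvec [ 0.    -0.001  0.   ]
```

```bash
python3 -m creep '[[-0.3,0,0,0,0,0,1],[-0.6,0,0,0,0,0,1],[-0.9,0,0,0,0,0,1],[-1.2,0,0,0,0,0,1],[-1.5,0,0,0,0,0,1],[-1.8,0,0,0,0,0,1],[-2,0,0,0,0,0,1],[-2.2,0,0,0,0,0,1],[-2.4,0,0,0,0,0,1],[-2.6,0,0,0,0,0,1],[-2.8,0,0,0,0,0,1],[-3,0,0,0,0,0,1],[-3.2,0,0,0,0,0,1],[-3.4,0,0,0,0,0,1],[-3.6,0,0,0,0,0,1],[-3.8,0,0,0,0,0,1],[-4,0,0,0,0,0,1],[-4.15,0,0,0,0,0,1],[-4.3,0,0,0,0,0,1],[-4.4,0,0,0,0,0,1]]';python3 - <<'E'
from g import *;from h import *;from bench import env,cams;import cv2
s=env.read_state();print(loc(s["tcp_pos"]),G.T@s["wrist_force"])
c=cams.capture("side");sl=(slice(200,320),slice(200,320))
cv2.imwrite("pics/side4.png",cv2.resize(c["img"][sl][:,:,::-1],None,fx=4.9,fy=4.9,interpolation=cv2.INTER_CUBIC))
E
```

```text
time: 21.92
tcp_pos: [0.4948, -0.0783, 0.0827]
tcp_rot: [[0.172, 0.985, -0.024], [0.975, -0.174, -0.136], [-0.139, 0.0, -0.99]]
wrist_force: [-0.1, -0.9, 0.4]
gripper_width: -0.0001
[28.4  0.  23. ] [0.93756229 0.04739288 0.29727323]
```

View pics/side4.png

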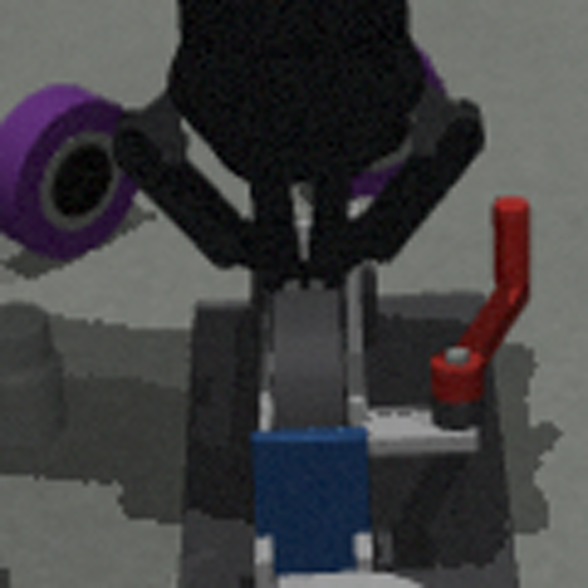

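```bash
cat > b.py <<'E'
from g import *;from h import *;from bench import env,cams
from scipy.optimize import least_squares
def bear(lo=-60):
    c=cams.capture("side");m=np.zeros((480,640),bool);m[190:350,190:350]=1
    P,x,y=cloud(c,m);L=(P-O)@G*1000;H=hsv(c)[y,x].astype(int)
    k=(abs(L[:,1])<9)&(L[:,2]>40)&(L[:,2]<76)&(L[:,0]>lo)&(L[:,0]<125)&(H[:,1]<90)
    q=L[k];f=lambda p:np.hypot(q[:,0]-p[0],q[:,2]-p[1])-36
    r=least_squares(f,[q[:,0].mean()-15,36],loss="soft_l1",f_scale=1.5);print("bearing centre x,z",r.x.round(1),"n",len(q),"med",np.median(abs(r.fun)).round(2),q.min(0).round(),q.max(0).round())
if __name__=="__main__":
    import sys;s=env.read_state();print(s["time"],loc(s["tcp_pos"]),G.T@s["wrist_force"]);bear(float(sys.argv[1]))
E
python3 b.py 50
```

```text
21.975 [28.5  0.1 23. ] [ 0.27642688 -0.31826881 -0.64173915]
bearing centre x,z [78.7 37.4] n 326 med 0.77 [65. -9. 45.] [116.   9.  75.]
```

```bash
python3 -m creep '[[-0.15,0,0,0,0,0,1],[-0.3,0,0,0,0,0,1],[-0.45,0,0,0,0,0,1],[-0.6,0,0,0,0,0,1],[-0.7,0,0,0,0,0,1],[-0.7,0,0,0,0,0,1]]' && python3 b.py 50
```

```text
time: 22.78
tcp_pos: [0.4936, -0.0851, 0.0837]
tcp_rot: [[0.172, 0.985, -0.024], [0.975, -0.174, -0.136], [-0.139, 0.0, -0.99]]
wrist_force: [0.5, 0.4, -0.0]
gripper_width: 0.0
22.775 [35.4  0.  22.9] [-0.43442822  0.38223187  0.03753122]
bearing centre x,z [82.2 36.9] n 312 med 0.78 [51. -9. 47.] [118.   9.  75.]
```

```bash
python3 -m creep '[[0.2,0,0,0,0,0,1],[0.5,0,0,0,0,0,1],[1,0,0,0,0,0,1],[1.5,0,0,0,0,0,1],[1.5,0,0,0,0,0,1],[1.5,0,0,0,0,0,1],[1.5,0,0,0,0,0,1]]' && python3 b.py 60
```

```text
time: 23.7
tcp_pos: [0.4962, -0.0706, 0.0816]
tcp_rot: [[0.172, 0.985, -0.024], [0.975, -0.174, -0.136], [-0.139, 0.0, -0.99]]
wrist_force: [0.0, -0.3, -0.3]
gripper_width: -0.0002
23.7 [20.4  0.  22.9] [ 0.28041126  0.08572219 -0.34766187]
bearing centre x,z [80.3 36.9] n 313 med 0.69 [70. -9. 46.] [117.   9.  74.]
```

The bearing is seated: it measures about 80–82 mm, with the finger's front well behind it. Next is the keeper.

```bash
python3 -m creep '[[1.5,0,0,0,0,0,1],[3.5,0,-1,0,0,0,1],[4.5,0,-4,0,0,0,1],[4.8,2,-6,0,0,0,1],[4.8,6,-6,0,0,0,1],[4.8,10,-6,0,0,0,1],[4.8,11,-5,0,0,0,1],[4.8,11,-3,0,0,0,1],[4.8,11,-1.4,0,0,0,1],[4.8,11,-1.4,0,0,0,1]]' && python3 b.py 60
```

```text
time: 25.0
tcp_pos: [0.6121, -0.0404, 0.0875]
tcp_rot: [[0.172, 0.985, -0.027], [0.975, -0.174, -0.136], [-0.138, -0.003, -0.99]]
wrist_force: [-0.1, -0.6, 0.0]
gripper_width: 0.0004
25.0 [-28.1 108.9  35.7] [ 0.64535269  0.04130433 -0.07349326]
bearing centre x,z [80.1 36.9] n 316 med 0.72 [70. -9. 46.] [118.   9.  74.]
```

```bash
python3 -m creep '[[0,-0.4,-0.1,0,0,0,1],[0,-0.8,-0.1,0,0,0,1],[-0.1,-1.2,-0.1,0,0,0,1],[0,-1.6,-0.1,0,0,0,1],[0.1,-2,-0.1,0,0,0,1],[0.2,-2.6,-0.1,0,0,0,1],[0.3,-3.2,-0.1,0,0,0,1],[0.3,-3.8,-0.1,0,0,0,1],[0.3,-4.4,-0.1,0,0,0,1],[0.2,-5,-0.1,0,0,0,1],[0.1,-5.6,-0.1,0,0,0,1],[-0.1,-6.2,-0.1,0,0,0,1],[-0.3,-6.8,-0.1,0,0,0,1],[-0.6,-7.3,-0.1,0,0,0,1],[-0.9,-7.8,-0.1,0,0,0,1],[-1.3,-8.3,-0.1,0,0,0,1],[-1.7,-8.7,-0.1,0,0,0,1],[-2.2,-9.1,-0.1,0,0,0,1],[-2.2,-9.1,-0.1,0,0,0,1]]' && python3 b.py 60; python3 - <<'E'
from bench import cams;import cv2
c=cams.capture("side");cv2.imwrite("pics/side5.png",cv2.resize(c["img"][200:320,200:320,::-1],None,fx=4.9,fy=4.9,interpolation=cv2.INTER_CUBIC))
E
```

```text
time: 27.42
tcp_pos: [0.5194, -0.0467, 0.0929]
tcp_rot: [[0.172, 0.985, -0.024], [0.975, -0.174, -0.137], [-0.139, -0.0, -0.99]]
wrist_force: [0.2, -0.5, -0.0]
gripper_width: 0.0003
27.425 [-5.3 18.7 38. ] [ 0.4729406   0.29990636 -0.10155184]
bearing centre x,z [80.3 36.7] n 315 med 0.78 [70. -9. 46.] [117.   9.  74.]
```

View pics/side5.png

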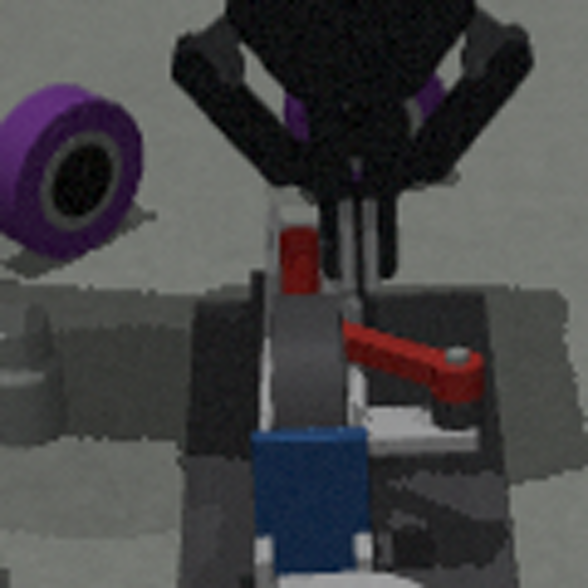

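```bash
python3 -m creep '[[0,0.5,0,0,0,0,1],[1.5,0.6,0,0,0,0,1],[3.2,0.2,0,0,0,0,1],[3.7,-1.2,0,0,0,0,1],[3.5,-2.3,0,0,0,0,1],[2.9,-2.3,0,0,0,0,1],[2.4,-2.3,0,0,0,0,1],[1.9,-2.3,0,0,0,0,1],[1.4,-2.6,0,0,0,0,1],[0.9,-2.9,0,0,0,0,1],[0.4,-3.2,0,0,0,0,1],[-0.1,-3.4,0,0,0,0,1],[-0.6,-3.6,0,0,0,0,1],[-1.1,-3.7,0,0,0,0,1],[-1.6,-3.8,0,0,0,0,1],[-2,-3.9,0,0,0,0,1],[-2.2,-3.9,0,0,0,0,1]]' && python3 b.py 60
```

```text
time: 29.65
tcp_pos: [0.4775, -0.0613, 0.096]
tcp_rot: [[0.172, 0.985, -0.024], [0.975, -0.174, -0.137], [-0.139, 0.0, -0.99]]
wrist_force: [-0.9, 0.8, 0.3]
gripper_width: -0.0001
29.65 [ 16.6 -19.9  38. ] [-0.57518871 -1.07159028  0.35815335]
bearing centre x,z [80.5 36.8] n 317 med 0.74 [70. -9. 46.] [118.   9.  74.]
```

```bash
python3 -m creep '[[-0.15,0,0,0,0,0,1],[-0.3,0,0,0,0,0,1],[-0.45,0,0,0,0,0,1],[-0.5,0,0,0,0,0,1]]' && python3 b.py 60
```

```text
time: 30.2
tcp_pos: [0.4768, -0.0649, 0.0964]
tcp_rot: [[0.173, 0.985, -0.023], [0.976, -0.174, -0.134], [-0.136, 0.0, -0.991]]
wrist_force: [2.6, 9.4, -0.1]
gripper_width: -0.0002
30.2 [ 20.3 -20.1  37.9] [-9.66890941  0.95593878  1.29012191]
bearing centre x,z [80.3 36.9] n 318 med 0.76 [70. -9. 45.] [117.   9.  74.]
```

The push met the hard stop (9.7 N). I'm backing off and moving clear to check.

```bash
python3 -m creep '[[0.3,0,0,0,0,0,1],[1,0,0,0,0,0,1],[2.5,0,0,0,0,0,1],[4,0,-3,0,0,0,1],[5,0,-7,0,0,0,1],[8,0,-10,0,0,0,1],[13,0,-12,0,0,0,1],[18,0,-14,0,0,0,1],[22,0,-14,0,0,0,1],[26,0,-14,0,0,0,1],[30,0,-14,0,0,0,1],[30,0,-14,0,0,0,1]]' && python3 b.py 60; python3 - <<'E'
from g import *;from h import *;from bench import cams;import cv2
out=[]
for n,(a,b) in dict(side=(190,190),top=(210,280)).items():
    c=cams.capture(n);out.append(cv2.resize(c["img"][a:a+150,b:b+160,::-1],None,fx=2.5,fy=2.5,interpolation=cv2.INTER_CUBIC))
    H=hsv(c).astype(int);m=((H[...,0]<8)|(H[...,0]>172))&(H[...,1]>130)&(H[...,2]>50);m[:200]=0;m[350:]=0;m[:,:190]=0;m[:,450:]=0
    P,x,y=cloud(c,m);L=(P-O)@G*1000;q=L[(L[:,2]>50)&(L[:,2]<64)&(L[:,1]<0)];print(n,len(L),"peg top",len(q),q.mean(0).round(1))
cv2.imwrite("pics/fin.png",np.hstack(out))
E
```

```text
time: 31.75
tcp_pos: [0.5309, 0.2486, 0.1926]
tcp_rot: [[0.169, 0.985, -0.025], [0.976, -0.17, -0.137], [-0.139, -0.001, -0.99]]
wrist_force: [-0.5, -0.1, -0.7]
gripper_width: -0.0002
31.75 [-281.3  -21.2  177.4] [ 0.14341603 -0.50792317 -0.70347036]
bearing centre x,z [80.2 36.8] n 315 med 0.71 [69. -9. 47.] [117.   9.  74.]
side 407 peg top 64 [ 42.4 -18.5  56.8]
top 307 peg top 58 [ 39.4 -19.5  59.8]
```

View pics/fin.png

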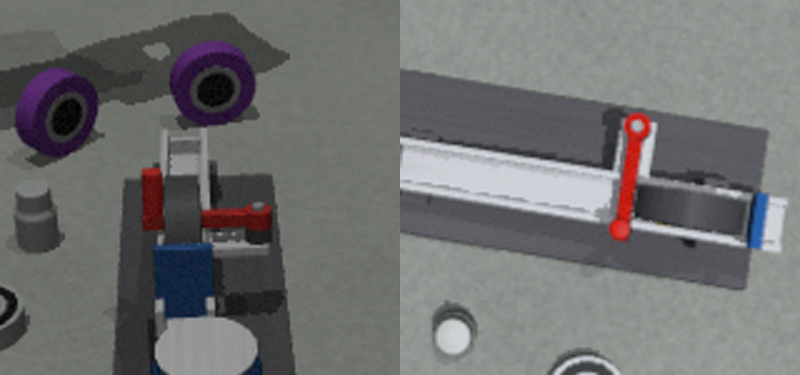

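The keeper lies square across the gutter, with the peg at (39.4, −19.5) mm against (39, −20) for fully shut. The bearing sits between the ridge and the stop.

```bash
python3 -c "
from bench import env
print(env.job_done())"
```

```text
the job is handed in; nothing more can be done
None
```

The bearing is over the yellow ridge and in its place against the blue end stop, with the red keeper fully shut behind it. I handed the job in at about 32 s.

- **Bearing:** The first push stopped just short of the ridge's crest. When I withdrew the fingers, the bearing rolled freely back down to the lip. The second push, at about 15–35 mm/s and with force readings of about 1 N or less, carried it over.
- **Keeper:** I pushed the peg round from its left side, then from its downhill side, until it met the hard stop at about 10 N. I then drew the arm clear.

**Last checks:**
- **Keeper:** The top camera put the peg at (39, −19.5) mm in the gutter's frame, against (39, −20) for fully shut. The side camera read (42, −18.5), which is about 3 mm off.
- **Bearing:** The side camera put its centre at about 80 mm along the gutter, against a seat at 84.5 mm. I take that as camera bias, because the same camera also misread the peg by about 3 mm. The reading also did not change after I withdrew the fingers, and the top picture shows the bearing between the keeper and the stop.
- **Other things:** The ones visible in the last pictures look undisturbed. Those crops did not include the screwdriver, so I did not check it again. The arm touches nothing.

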